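# Fetch a magnifier from under a wire shelf with a hooked stick

### The arm

A 7-joint arm with a two-finger parallel gripper is mounted at the origin on a cart in front of the work surface, level with it; the furniture and walls round the work are solid. World frame = base frame: x ahead of the robot, y to its left, z up, the work surface at z = 0. Lengths are in m, angles in rad, forces in N, time in s.
With the tool pointing down it reaches from about 0.425 to 0.925 m from the base axis. Payload 6.8 kg.
Tool frame: the origin (TCP) lies on the front face of the gripper's body, between the roots of the fingers; the fingertips stand tcp_to_tips ahead of it and the grasp point (between the pads) lies 61 mm ahead of it (tcp_to_tips is the distance from the TCP to the fingertips, in m); z points along the fingers, y is the line along which they close (so a half turn about z gives the same grasp; the last joint's range is limited). The gripper opens to 88 mm and grips with 3 to 60 N. Pads are 20 mm wide; open, the fingers measure 115 mm over their backs; the gripper's body (75 mm by 178 mm) begins 61 mm behind the grasp point.
Start: joints at [-1.29, 0.477, 0.022, 1.555, -0.011, 1.109, -0.083], TCP at [0.256, 0.625, 0.303] pointing down, gripper open.
Joint ranges: [-2.96, 2.96], [-0.34, 2.1], [-1.41, 1.46], [0.24, 2.44], [-1.37, 4.51], [0.17, 1.92], [-2.96, 2.96]. Speed limits (rad/s): [2.39, 2.39, 3.14, 3.14, 3.14, 3.14, 3.14].

### API

Orientations are given as a rotation vector (axis times angle).
In Python, from station import * gives the robot as it stands. Calls block until the motion is done:
- move_pose(position, orientation): joint-space move of the TCP to a pose.
- movel(position, orientation=None, speed=0.15): straight line of the TCP; orientation=None keeps the orientation; speed is the mean speed in m/s.
- goto_joints(angles): joint-space move.
- open_gripper() and close(): open the fingers fully, or close them until they stop; the grip force is fixed at half the most.
- pause(seconds).
- ik(position, orientation): joint angles nearest the present ones, or None.
- capture(name): name is "scene" or "top" or "wrist"; returns a dict with "color" (384x512x3 uint8, red, green, blue), "depth" (384x512 float32, m along the optical axis (not along the pixel's ray), 0 where there is no reading), "fx", "fy", "cx", "cy" (pixels), "dist" ([k1, k2, p1, p2, k3] as OpenCV has them; the pictures are not rectified), "eye" and "rotation" of the camera in the world. Camera axes: x right, y down, z forward; pixel columns grow to the right and rows downward; lengths in m; the calibration is good to about 2 mm. A picture is of the moment at which its call begins.
A pose or a line that the arm cannot do raises Unreachable and nothing moves.
- hand_in(): hands the job in; it is judged then, once.
Readings, each from a call of its own:
- get_t(): time.
- get_joint_positions(): joint angles.
- get_qd(): joint speeds.
- get_joint_torque(): joint torques, N m.
- get_position(): TCP position.
- get_tool_rot(): TCP orientation.
- get_ft_force(): force on the tool from outside, world axes, zero at the start.
- get_wrist_torque(): the same for the moment, N m.
- get_finger_gap(): finger opening in m.
- get_grasp_force(): force on a finger pad.
Only numpy, scipy, OpenCV 4.12 (cv2) and the standard library are available. Lean on these libraries where they do the work, as an engineer would, in place of code of your own. Each camera call takes 0.05 s, during which the arm holds its last target. There are 200 camera calls.

### The job

The round black magnifier has slid deep under the low wire shelf, out of a hand's reach: pull the hooked wooden stick out of the upturned box, lay it down and take it again by its plain end. Reach under the shelf hook first and, touching the magnifier with the stick only, draw it gently out until both lie wholly clear in front of the shelf's open side, the stick flat on the table and let go. Leave the other things where they are.

Things in the scene. Friction and masses are not known exactly. Their poses are not given: they have to be found in the camera images.
- rack: Fixed dark wire shelf, 196 deep (x), 222 wide (y), 64 mm high; origin on the table under its centre, +x points inwards. Open only at the mouth, x = -95 mm, roughly towards the robot's left; wires (gaps under 20 mm) close top, y sides and back. Free space beneath: 58 high, y -105 to +105, back at x = +92 mm. The shelf is to the robot's right.
- rack_mouth (a point): middle of the shelf's mouth, at table height; axes as the shelf's (x inwards).
- holder: Fixed upturned wooden box without floor, 130 (x) by 76 (y) by 42 mm high; origin on the table under its centre, +x points inwards. Open only at its mouth, x = -65 mm, roughly towards the robot; inside 60 wide, 36 high, end wall at x = +57 mm. The stick's plain end lies loose in it, on the table, 92 to 105 mm deep.
- holder_mouth (a point): middle of the upturned box's mouth, at table height; axes as the box's (x inwards).
- stick: Loose flat L-shaped dark wooden stick, 70 g: shaft 18 wide, 18 high, 235 mm long on its x. Origin under the shaft's axis, midway along (z up). Hook end x = +117.5 mm: an arm 16 thick (x 101.5 to 117.5), 18 high, reaches sideways to y = +46 mm. Plain end x = -117.5 mm. At the start the hook end sticks out of the upturned box, the plain end is in it.
- stick_tip (a point): hook end of the shaft, on its axis, 9 mm above its underside.
- stick_butt (a point): plain end of the shaft, on its axis, 9 mm above its underside.
- loupe: Loose round black magnifier, 47 mm diameter, 10 mm high, 60 g, lying flat; origin at the centre of its underside. At the start under the wire shelf, its centre 105 to 125 mm inside the mouth and 0 to 45 mm from the middle line towards the shelf's +y side, so the hook can pass it on the -y side.
- pen_black: black ball pen (142 mm) between the shelf and the robot, loose bystander to be left alone
- pill_box: blue pill box (37x112x25 mm) behind the middle of the table, loose bystander to be left alone
- note_pad: green note pad (74 mm square) to the left, loose bystander to be left alone
- tissue_pack: white tissue pack (52x105x22 mm) at the front left, loose bystander to be left alone
- teaspoon: teaspoon (130 mm) right of the shelf, loose bystander to be left alone

How it is judged:
On the way, in this order (a step that is already met when the one before it is completed fails the run):
1. the stick's plain end is out of the upturned box (x of stick_butt in the frame of holder below -0.067 m), for 0.1 s.
2. the stick reaches deep under the shelf hook end first, its plain end outside (x of stick_tip in the frame of rack between 0.035 and 0.1 m and y of stick_tip in the frame of rack between -0.105 and 0.105 m and height (world z) of stick_tip below 0.055 m and x of stick_butt in the frame of rack below -0.095 m), for 0.1 s.
At the end, for the whole second after the job is handed in: The magnifier lies on the table in front of the shelf's mouth, its centre 24 to 255 mm outside it and within 200 mm of the shelf's middle line; the stick lies flat (within 0.15 rad, ends of its axis below 15 mm), its hook end outside the mouth; both released and at rest (x of loupe in the frame of rack between -0.35 and -0.119 m and y of loupe in the frame of rack between -0.2 and 0.2 m and height (world z) of loupe between -0.01 and 0.015 m and x of stick_tip in the frame of rack below -0.096 m and height (world z) of stick_tip between 0 and 0.015 m and height (world z) of stick_butt below 0.015 m and (angle between stick's own z axis and vertical below 0.15 rad or angle between stick's own z axis and vertical above 2.99 rad) and linear speed of each of stick, loupe below 0.02 m/s); the robot touches nothing.
It fails at once if the magnifier is flicked or thrown (faster than 0.5 m/s) (linear speed of loupe above 0.5 m/s).
It fails at once if the fingers touch the magnifier (contact force between the fingers and loupe above 1 N).
It fails at once if the pen, pill box, note pad, tissue pack or teaspoon is moved more than 25 mm (distance of any of pen_black, pill_box, note_pad, tissue_pack, teaspoon from where it was at the start of the episode above 0.025 m).
It also fails if it takes over 70 s, if anything falls off the work surface, if the arm or the gripper's body presses on something with over 40 N, if the wrist force passes 120 N, or if a joint passes its speed limit or range.

## Working session

There is one attempt and no reset: what is moved stays moved. The work goes in short steps, each a Python script; the robot and the scene stay as the last script left them, time stands still between calls to the robot, and variables do not carry over. Pictures are saved under pics/ and viewed, at most 10 in all, crops included, and the job is handed in when it is done.

```bash
ls; mkdir -p pics
python3 - <<'E'
from station import *
import cv2,numpy as np,pickle
d={n:capture(n) for n in ("scene","top")}
pickle.dump(d,open("c0.pkl","wb"))
for n in d:
    cv2.imwrite(f"pics/{n}0.png",cv2.resize(d[n]["color"][:,:,::-1],(800,600)))
    print(n,d[n]["eye"],d[n]["rotation"],d[n]["fx"],d[n]["cx"],d[n]["cy"],d[n]["dist"])
print(get_t(),get_tool_rot(),get_position())
try: print(tcp_to_tips)
except Exception as e: print(e)
E
```

```text
pics
scene [-0.35492706 -0.5825911   1.24949199] [-2.15459665  1.1750756  -0.44856174] 483.44925985211484 249.46864653436054 193.94419527350883 [-0.20198407  0.          0.          0.          0.        ]
top [0.44159775 0.04866972 1.80413244] [-2.17282132  2.20489269 -0.10418959] 452.9023820499209 258.00982195398376 193.90985910695164 [-0.06461902  0.          0.          0.          0.        ]
0.1 [-6.06842365e-01 -3.08223326e+00  2.53283202e-03] [0.25573581 0.62423706 0.30181311]
0.08
```

View pics/top0.png

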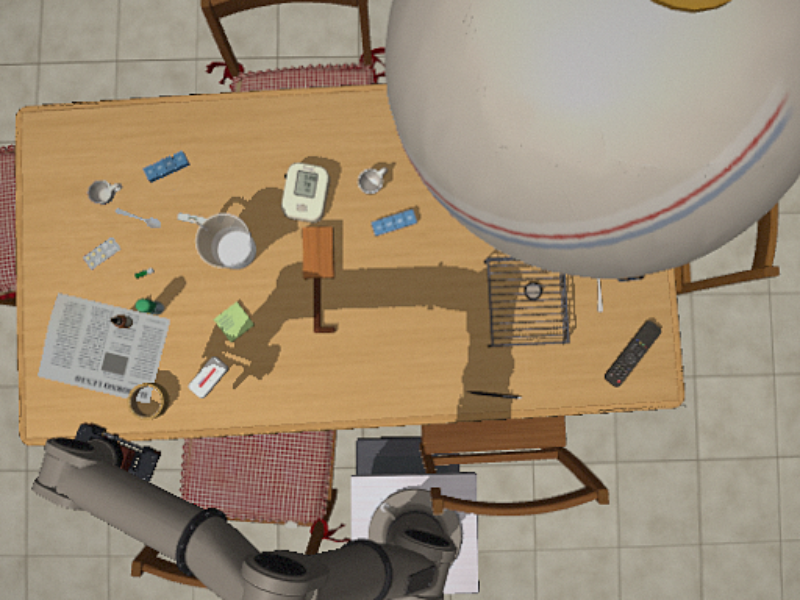

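View pics/scene0.png

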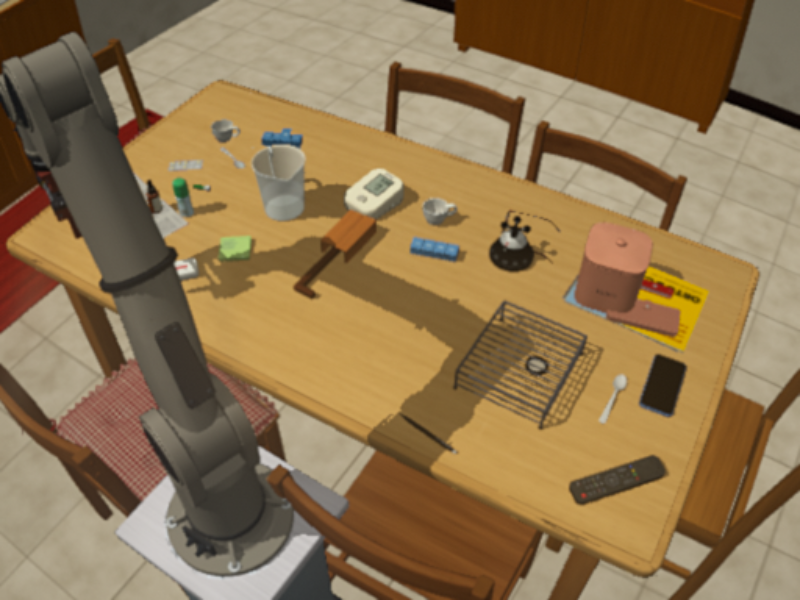

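The top picture (800x600) shows the box at (319,252) and the stick shaft at (317,280–330). Its arm points right to (337,328). The shelf spans about (488–570, 258–345) with its mouth at column 488, and the loupe is at (534,290). The scene picture shows the box at (350,235), the stick hook at (305,291), and the loupe at (537,366) under the wires.

```bash
cat > h.py <<'E'
import numpy as np,cv2
from scipy.spatial.transform import Rotation as R
def ray(c,uv):
    K=np.array([[c["fx"],0,c["cx"]],[0,c["fy"],c["cy"]],[0,0,1]])
    p=cv2.undistortPoints(np.array(uv,float).reshape(-1,1,2),K,np.array(c["dist"],float)).reshape(-1,2)
    M=np.array(c["rotation"]); M=M if M.shape==(3,3) else R.from_rotvec(M).as_matrix()
    return np.c_[p,np.ones(len(p))]@M.T
def plane(c,uv,z):
    d=ray(c,uv); e=np.array(c["eye"]); return e+d*((z-e[2])/d[:,2])[:,None]
def tri(c1,u1,c2,u2):
    out=[]
    for d1,d2 in zip(ray(c1,u1),ray(c2,u2)):
        s,*_=np.linalg.lstsq(np.c_[d1,-d2],np.array(c2["eye"])-c1["eye"],rcond=None)
        a=c1["eye"]+s[0]*d1;b=c2["eye"]+s[1]*d2; out.append(np.r_[(a+b)/2,np.linalg.norm(a-b)])
    return np.array(out)
def project(c,P):
    M=R.from_rotvec(c["rotation"]).as_matrix(); K=np.array([[c["fx"],0,c["cx"]],[0,c["fy"],c["cy"]],[0,0,1]])
    return cv2.projectPoints(np.array(P,float),cv2.Rodrigues(M.T)[0],-M.T@c["eye"],K,np.array(c["dist"],float))[0].reshape(-1,2)
E
python3 - <<'E'
from h import *; import pickle
np.set_printoptions(precision=4,suppress=True)
d=pickle.load(open("c0.pkl","rb")); t,s=d["top"],d["scene"]; k=.64
names=["boxtop c","hookcorner","armend","loupe","rack NL(top)","rack FL","rack NR"]
T=np.array([[319,251],[317,330],[336,328],[534,290],[489,345],[487,259],[570,343]])*k
S=np.array([[351,235],[299,289],[315,294],[537,366],[456,375],[503,305],[542,413]])*k
for n,r in zip(names,tri(t,T,s,S)): print(n,r)
print(plane(t,T[1:4],[.018,.018,.01]))
E
```

```text
boxtop c [0.7189 0.2305 0.0162 0.001 ]
hookcorner [0.5188 0.2376 0.001  0.0028]
armend [0.5214 0.1902 0.0095 0.0017]
loupe [ 0.6122 -0.3182  0.0012  0.0019]
rack NL(top) [ 0.4736 -0.1957  0.0383  0.0036]
rack FL [ 0.6879 -0.1929  0.0462  0.0011]
rack NR [ 0.472  -0.3901  0.0593  0.0073]
[[ 0.5172  0.2368  0.018 ]
 [ 0.5216  0.1889  0.018 ]
 [ 0.6118 -0.3172  0.01  ]]
```

```bash
cat >> h.py <<'E'
def down(yaw):  # tool y axis at yaw from world +Y, pointing down
    a=np.pi/2+yaw/2; return np.pi*np.array([np.cos(a),np.sin(a),0])
E
python3 - <<'E'
from station import *
from h import *; import pickle
for p,y in [((.6,.215,.3),0),((.6,.215,.3),np.pi),((.53,-.1,.09),np.pi/2),((.53,-.1,.09),-np.pi/2)]: print(ik(p,down(y)))
move_pose((.58,.215,.33),down(0))
c={"w1":capture("wrist"),"t1":capture("top")}
move_pose((.58,-.22,.33),down(np.pi/2))
c["w2"]=capture("wrist"); 
pickle.dump(c,open("c1.pkl","wb"))
for n in ("w1","w2"): cv2.imwrite(f"pics/{n}.png",cv2.resize(c[n]["color"][:,:,::-1],(800,600))); print(c[n]["eye"],c[n]["fx"])
print(get_t(),get_joint_positions())
E
```

```text
[-0.5544653   0.41857602  0.15193316  1.66198442 -0.07032743  1.06636629
  1.1893565 ]
[-0.94148333  0.49316688  0.70430559  1.68878208 -0.35290897  1.09060306
 -1.70125086]
[-0.74540047  1.08764381  1.25676129  2.07783278 -1.25702437  1.08748105
 -1.96507555]
[-0.25166528  0.59838331  0.41587434  2.0506341  -0.43087552  0.57622432
  0.46612441]
[0.50935149 0.2163005  0.41190047] 269.395329299098
[ 0.57976069 -0.28839188  0.41182521] 269.395329299098
4.0 [ 1.05028775  0.63559246 -1.18342044  1.60866228  0.6043915   1.31371903
  2.91801384]
```

View pics/w1.png

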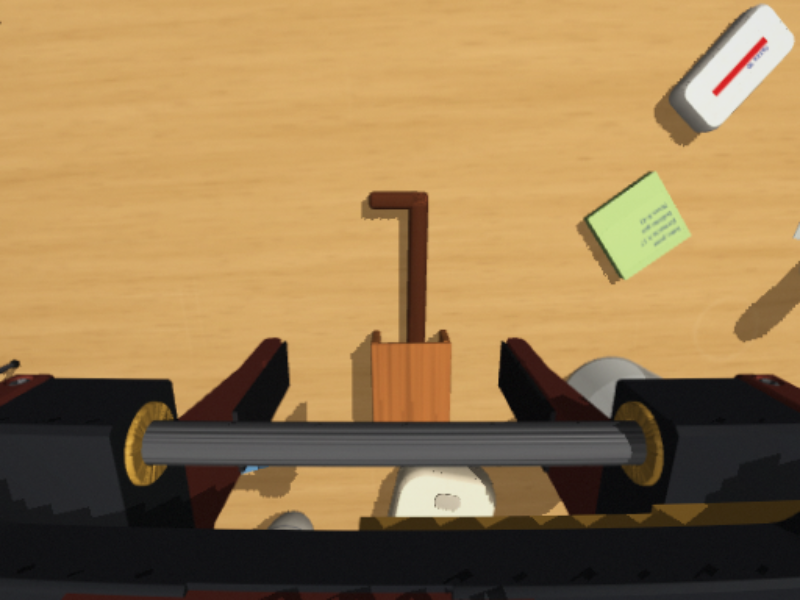

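View pics/w2.png

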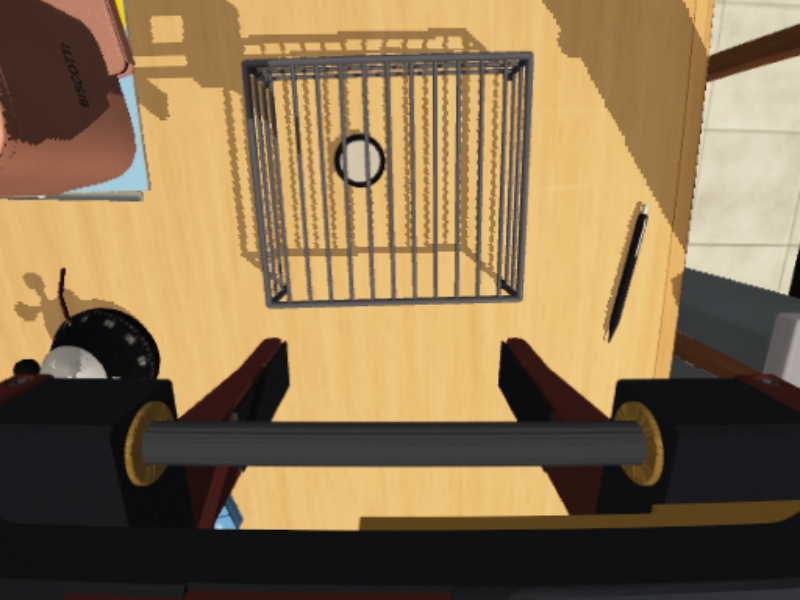

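w1 shows the stick's hook corner at (427,193), its arm end at (370,200), shaft columns 408–426 at the box's mouth, and the box mouth edge from (372,342) to (450,342). w2 shows the shelf's mouth corners on top at (269,304) and (522,298), the back corners at (246,64) and (532,55), and the loupe at (360,160).

Run:
```python
from h import *; import pickle
np.set_printoptions(precision=4,suppress=True)
c=pickle.load(open("c1.pkl","rb"));w1,w2,k=c["w1"],c["w2"],.64
t0=pickle.load(open("c0.pkl","rb"))["top"]
# stick mask in w1 and top
for n,im in (("w1",w1),("top",t0)):
    b=im["color"].astype(int); m=((b[...,0]<115)&(b[...,0]>b[...,1]*1.6)&(b[...,0]>25)).astype(np.uint8)
    if n=="w1": m[222:]=0; m[:100]=0
    else: m[:177]=0; m[220:]=0; m[:,:190]=0; m[:,225:]=0
    x,y=np.where(m.T); print(n,m.sum(),x.min(),x.max(),y.min(),y.max())
    P=plane(im,np.c_[x,y],.018)
    rows=[]
    for r in sorted(set(y)):
        q=P[y==r]; rows.append((r,q[:,0].mean(),q[:,1].min(),q[:,1].max(),len(q)))
    print(np.array(rows)[::4])
print("box",plane(w1,np.array([[372,342],[450,342]])*k,.042), "hook",plane(w1,np.array([[427,193],[370,200]])*k,.018))
print("tri hookcorner",tri(w1,np.array([[423,195],[372,200]])*k,t0,np.array([[317,330],[336,328]])*k))
C=np.array([[269,304],[522,298],[532,55],[246,64]])*k
print("rack",plane(w2,C,.064)); print(tri(w2,C[:2],t0,np.array([[487,258],[489,345]])*k))
b=w2["color"].max(2)<60; m=np.zeros_like(b); m[80:125,208:252]=b[80:125,208:252]
cs=max(cv2.findContours(m.astype(np.uint8),0,2)[0],key=cv2.contourArea); (u,v),r=cv2.minEnclosingCircle(cs)
print("loupe",u/k,v/k,r/k,plane(w2,[[u,v],[u-r,v]],.01), tri(w2,[[360*k,160*k]],t0,[[534*k,290*k]]))
```

```text
w1 1538 166 338 123 221
[[123.       0.5121   0.1973   0.2441  33.    ]
 [127.       0.5177   0.1958   0.247   37.    ]
 [131.       0.5232   0.1957   0.2472  37.    ]
 [135.       0.5288   0.2315   0.2473  12.    ]
 [139.       0.5345   0.2316   0.2474  12.    ]
 [143.       0.5402   0.2316   0.2475  12.    ]
 [147.       0.5459   0.2317   0.2462  11.    ]
 [151.       0.5517   0.2317   0.2463  11.    ]
 [155.       0.5575   0.2318   0.2464  11.    ]
 [159.       0.5633   0.2319   0.2465  11.    ]
 [163.       0.5692   0.2319   0.2467  11.    ]
 [167.       0.5752   0.232    0.2468  11.    ]
 [171.       0.5812   0.2321   0.2469  11.    ]
 [175.       0.5872   0.2321   0.247   11.    ]
 [179.       0.5933   0.2322   0.2472  11.    ]
 [183.       0.5994   0.2308   0.2458  11.    ]
 [187.       0.6056   0.2309   0.2459  11.    ]
 [191.       0.6118   0.2309   0.246   11.    ]
 [195.       0.6181   0.231    0.2462  11.    ]
 [199.       0.6244   0.231    0.2463  11.    ]
 [203.       0.6308   0.2311   0.2464  11.    ]
 [207.       0.6372   0.2312   0.2465  11.    ]
 [211.       0.6437 
[... 394 characters left out ...]
.       0.5734   0.2321   0.2439   4.    ]
 [201.       0.5575   0.2322   0.244    4.    ]
 [205.       0.5417   0.2323   0.2441   4.    ]
 [209.       0.5259   0.2284   0.2442   5.    ]]
box [[0.6477 0.197  0.042 ]
 [0.6476 0.2699 0.042 ]] hook [[0.5128 0.2473 0.018 ]
 [0.5191 0.1955 0.018 ]]
tri hookcorner [[ 0.5181  0.2472 -0.061   0.0065]
 [ 0.5225  0.194  -0.0439  0.0038]]
rack [[ 0.687  -0.1929  0.064 ]
 [ 0.47   -0.1986  0.064 ]
 [ 0.4762 -0.387   0.064 ]
 [ 0.6915 -0.3807  0.064 ]]
[[ 0.6887 -0.1916  0.059   0.0004]
 [ 0.4697 -0.1941  0.0548  0.0068]]
loupe 370.3125 160.15625 22.710222005844116 [[ 0.6013 -0.3141  0.01  ]
 [ 0.622  -0.3141  0.01  ]] [[ 0.6094 -0.3128  0.032   0.0008]]
```

```bash
cat >> h.py <<'E'
TH=0.026; XI=np.array([np.sin(TH),-np.cos(TH)]); YI=np.array([np.cos(TH),np.sin(TH)]); O=np.array([.5785,-.196])+.095*XI
def rk(x,y): return O+x*XI+y*YI
E
python3 - <<'E'
from station import *
from h import *
np.set_printoptions(precision=3,suppress=True)
goto_joints([-0.25,0.5,0.42,1.6,-0.43,0.9,0.47])
print(get_position())
q=ik((.62,.239,.25),down(np.pi)); print(q)
move_pose((.62,.239,.25),down(np.pi)); print(get_joint_positions())
movel((.62,.239,.1)); c1=capture("wrist")
movel((.62,.239,.083),speed=.05); print(get_ft_force())
close(); print("gap",get_finger_gap(),get_grasp_force(),get_position(),get_t())
movel((.505,.239,.0835),speed=.08)
print("gap",get_finger_gap(),get_ft_force(),get_position(),get_t())
for y in (-np.pi/2+TH,np.pi/2+TH): print(ik((*rk(-.234,-.062),.2),down(y)))
c=capture("top"); cv2.imwrite("pics/t2.png",cv2.resize(c["color"][150:270,150:310,::-1],(800,600)))
import pickle; pickle.dump([c1,c],open("c2.pkl","wb"))
E
```

```text
[ 0.721 -0.062  0.302]
[-1.036  0.662  0.875  1.674 -0.566  1.078 -1.558]
[-1.035  0.662  0.875  1.674 -0.565  1.078 -1.558]
[ 0.819 -0.009 -0.97 ]
gap 0.017709226755254076 29.99876081943512 [0.62  0.239 0.083] 10.6333
gap 0.017620008129947313 [ 0.152 -0.392 -0.93 ] [0.505 0.239 0.084] 12.225
[-0.36   0.371  0.434  2.05  -0.222  0.764  0.235]
[-0.874  0.707  1.235  2.076 -0.83   0.982 -2.304]
```

Run:
```python
from station import *
from h import *; import pickle
np.set_printoptions(precision=3,suppress=True)
movel((.505,.239,.2),speed=.1)
y=down(-np.pi/2+TH); g=rk(-.234,-.062)
move_pose((*g,.2),y)
movel((*g,.1),speed=.1); movel((*g,.084),speed=.03)
print("gap",get_finger_gap(),get_ft_force(),get_position(),get_t())
open_gripper(); pause(.2)
movel((*g,.33),speed=.25)
c=[capture("wrist"),capture("top")]; pickle.dump(c,open("c3.pkl","wb"))
cv2.imwrite("pics/w3.png",cv2.resize(c[0]["color"][:,:,::-1],(800,600)))
print(get_t())
```

```text
gap 0.018130217052315375 [-1.089  0.625  0.246] [ 0.513 -0.059  0.084] 17.0583
19.65
```

View pics/w3.png

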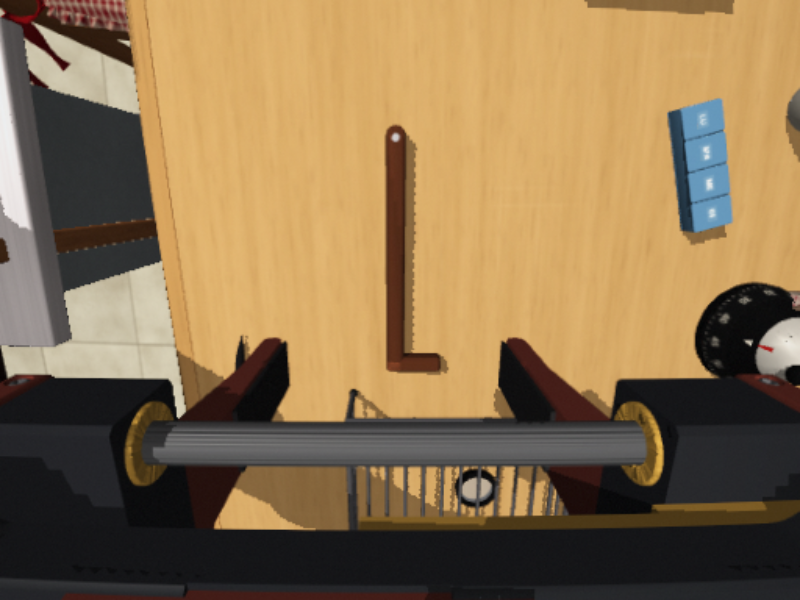

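w3 shows the stick lying flat with its plain end at (396,127), hook end at (396,370) and arm end at (440,362). The loupe is at (476,488), and its arm points towards the shelf's +y as wanted.

Run:
```python
from h import *; import pickle
np.set_printoptions(precision=4,suppress=True)
w,t=pickle.load(open("c3.pkl","rb")); k=.64
b=w["color"].astype(int); m=((b[...,0]<125)&(b[...,0]>b[...,1]*1.6)&(b[...,0]>25)).astype(np.uint8)
m[:70]=0;m[242:]=0;m[:,:200]=0;m[:,300:]=0
y,x=np.where(m); P=plane(w,np.c_[x,y],.018)[:,:2]-O; r=np.c_[P@XI,P@YI]
sh=r[(r[:,0]<-.16)]; f=np.polyfit(sh[:,0],sh[:,1],1)
print("x range",r[:,0].min(),r[:,0].max(),"arm y",r[:,1].max(),"axis slope,y at -.16,-.33",f[0],np.polyval(f,[-.16,-.33]))
L=plane(w,np.array([[476,488]])*k,.01)[0,:2]-O; print("loupe rk",L@XI,L@YI)
F=plane(w,np.array([[353,393]])*k,.064)[0,:2]-O; print("rack corner",F@XI,F@YI)
print(tri(w,np.array([[396,127],[440,362]])*k,pickle.load(open("c0.pkl","rb"))["scene"],np.array([[0,0],[0,0]]))[:0])
```

```text
x range -0.35905469619172403 -0.12740693587294544 arm y -0.017151998974838847 axis slope,y at -.16,-.33 0.0005688035778471507 [-0.0616 -0.0617]
loupe rk 0.020221005813806897 0.02985602166472364
rack corner -0.12577090984240966 -0.0998186570330759
[]
```

Run:
```python
from station import *
from h import *; import pickle
np.set_printoptions(precision=3,suppress=True)
g=rk(-.33,-.0617)
move_pose((*g,.2),down(-np.pi/2+TH))
movel((*g,.083),speed=.12)
print(get_ft_force()); close(); print("gap",get_finger_gap())
movel((*g,.0845),speed=.05)
a=rk(-.126,-.0617)
movel((*a,.0845),speed=.1)
print(get_finger_gap(),get_ft_force(),get_position()[:2]-a,get_t(),get_joint_positions())
c=[capture("scene"),capture("top")]; pickle.dump(c,open("c4.pkl","wb"))
i=cv2.resize(c[0]["color"][180:290,270:400,::-1],(800,600)) 
cv2.imwrite("pics/s4.png",i)
```

```text
[ 0.955 -0.6   -0.315]
gap 0.017938110785682217
0.01769546099431039 [ 0.171  0.53  -0.893] [0.    0.001] 24.9833 [-0.065  0.597  0.336  2.041 -0.358  0.559  0.55 ]
```

View pics/s4.png

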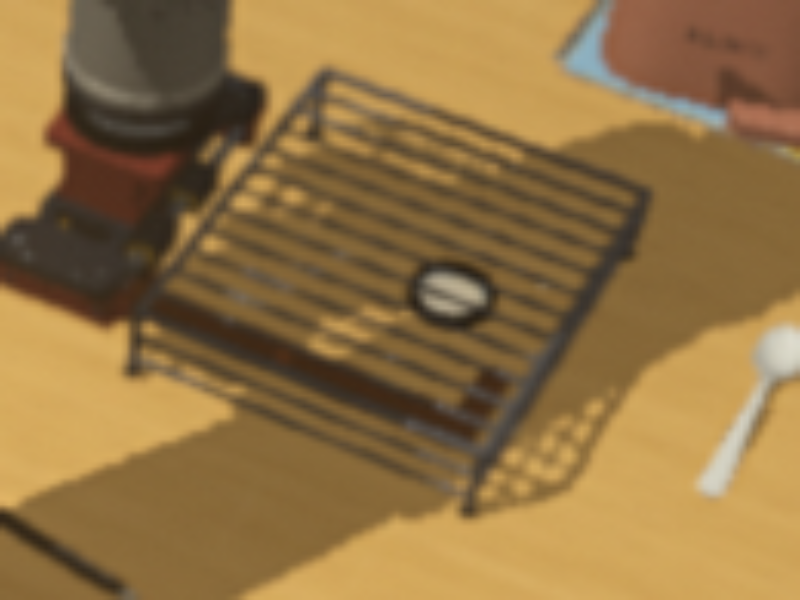

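s4 shows the hook arm at (490,385), deep past the loupe at (452,293), with the loupe undisturbed. Next I shift sideways behind it and draw it out.

Run:
```python
from station import *
from h import *; import pickle
np.set_printoptions(precision=3,suppress=True)
a=rk(-.126,-.0617+.056); movel((*a,.0845),speed=.04)
print(get_finger_gap(),get_ft_force(),get_t())
c=[capture("scene")]
b=rk(-.126-.06,-.0617+.056); movel((*b,.0845),speed=.04)
print(get_finger_gap(),get_ft_force(),get_t())
c.append(capture("scene"))
i=np.hstack([cv2.resize(x["color"][180:290,270:400,::-1],(400,338)) for x in c]); cv2.imwrite("pics/s5.png",i)
```

```text
0.01771415247908714 [ 0.051 -0.396 -0.124] 26.6333
0.017716886855205716 [-0.605 -0.393 -0.215] 28.3333
```

View pics/s5.png

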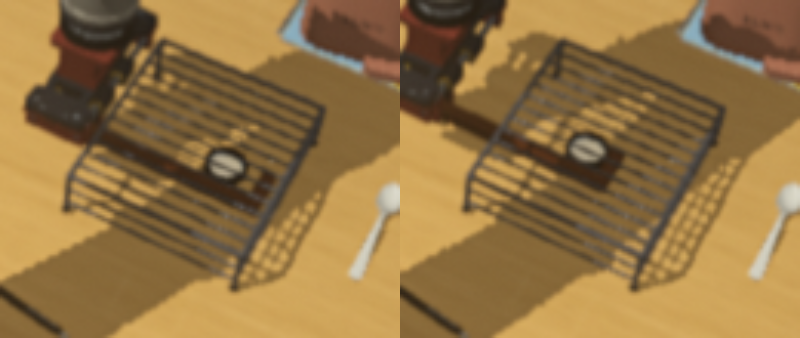

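s5 shows the loupe seated in the hook's corner at (587,150) in the right half and already moving with it. I continue the pull, release and look.

Run:
```python
from station import *
from h import *; import pickle
np.set_printoptions(precision=3,suppress=True)
b=rk(-.37,-.0057); movel((*b,.0845),speed=.05)
movel((*b,.0835),speed=.03)
print(get_finger_gap(),get_ft_force(),get_t())
open_gripper(); pause(.2); movel((*b,.33),speed=.2)
w=capture("wrist"); cv2.imwrite("pics/w6.png",cv2.resize(w["color"][:,:,::-1],(800,600)))
pickle.dump(w,open("c6.pkl","wb")); print(get_t())
```

```text
0.017706782974019133 [ 0.534 -1.123 -0.121] 32.4667
35.2583
```

View pics/w6.png

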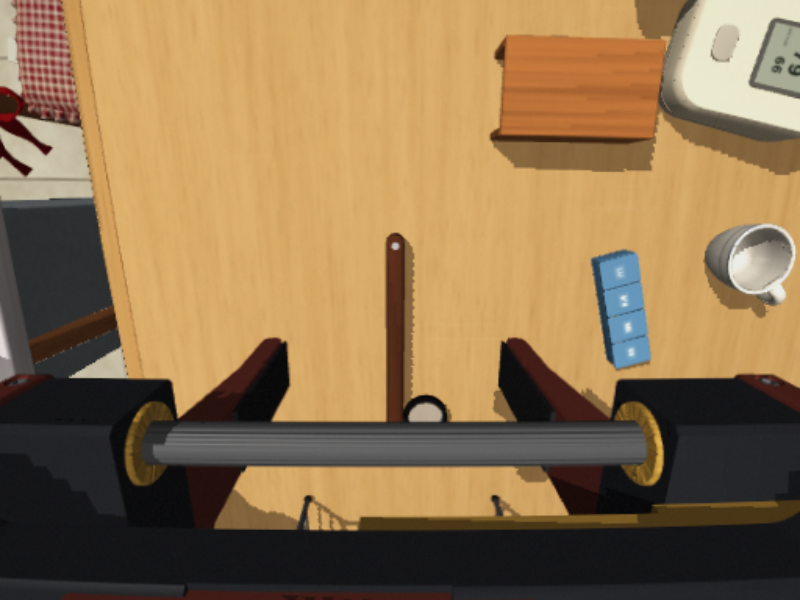

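Run:
```python
from station import *
from h import *; import pickle
w=pickle.load(open("c6.pkl","rb"))
for p,z in (((396,235),.018),((426,417),.01),((308,498),0)):
    P=plane(w,np.array([p])*.64,z)[0,:2]-O; print(P@XI,P@YI)
print(hand_in())
```

```text
-0.3989155558144246 -0.004291184299405332
-0.20546681965140312 0.02803512574821691
-0.09328159105686704 -0.10624606945167153
the job is handed in; nothing more can be done
None
```

The job is handed in: the magnifier lies about 110 mm in front of the shelf's mouth and the stick lies flat and released beside it, hook end about 70 mm outside. The robot finished at about 35 s of the 70 s allowed; hand-in did not report the verdict.

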